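Slide the loaded chopping board home into the corner of the worktop

ROBOT

A 6-joint arm with a two-finger parallel gripper is mounted at the origin on the work surface. World frame = base frame: x ahead of the robot, y to its left, z up, the work surface at z = 0. Lengths are in m, angles in rad, forces in N, time in s.
With the tool pointing down it reaches from about 0.25 to 0.725 m from the base axis. Payload 9.7 kg.
Tool frame: the origin (TCP) lies midway between the tips of the shut fingers; the grasp point (between the pads) lies 19 mm behind it; z points along the fingers, y is the direction in which the jaws open and shut (so a half turn about z gives the same grasp; the last joint's range is limited). The gripper opens to 85 mm and grips with 20 to 120 N. Pads are 22 mm wide; open, the fingers measure 114 mm over their backs; the gripper's body (76 mm by 85 mm) begins 54 mm behind the grasp point. The pads swing forward as they close: fully open they stand 13 mm farther back than shut.
Start: joints at [-1.221, 0.087, 0.176, 1.66, 0, 1.571], TCP at [0.188, -0.517, 0.231] pointing down, gripper open.
Joint ranges: [-3.13, 3.13], [-0.85, 1.81], [-1.15, 1.24], [-2.2, 2.28], [-1.44, 1.52], [-3.14, 3.14]. Speed limits (rad/s): [2.22, 2.22, 2.57, 3.14, 3.14, 3.14].

INTERFACE

Orientations are given as a rotation vector (axis times angle).
In Python, from workcell import read_state, get_image, calibration, hand_in, outline_of, spot_point gives the robot as it stands.
- The arm moves only by the tool carry_out, never from a script. Its argument "series" is a list of rows, each a list of 3 entries, a list of its own where there are three numbers: the finger opening in m, from 0 to 0.0854, then the shift along the tool's x, y, z in m, then the turn, a rotation vector about the tool's x, y, z in rad. A call has 1 to 20 rows; each row is the pose to reach, as a shift and turn from the pose commanded when the call began, along the tool's axes at that moment; what a row does not reach only later rows make up. A row lasts 1/12 s, in which the tool goes at most 41.7 mm and 7.16 degrees, less where a joint would pass 70% of its speed; a pose out of reach is approached as far as the arm can. A call with a gripper value outside its range is refused whole. The fingers move at their own pace and stop on an object; "newtons" is the grip in N (left out, the last holds). Time passes only in rows, so rows that repeat a pose let the fingers close. It gives the time, the measured TCP pose, the force and the opening at its end, in the units of the state.
- read_state(): the state, without advancing time (a new reading comes with each control period).
- get_image(name): name is "scene" or "top"; returns the picture (400x640x3 uint8, blue, green, red); there is no depth.
- calibration(name): a dict with "fov_y" (degrees; the focal length in pixels is half the picture's height over the tangent of half this angle, whatever the lens; pixels are square), "cx", "cy" (the principal point, pixels), "R" (3x3) and "t" (3): a world point X has camera coordinates R X + t. Camera axes: x right, y down, z forward; pixel columns grow to the right and rows downward; lengths in m; the calibration is good to about 2 mm. A picture is of the moment at which its call begins. calibration takes no time and is no camera call.
- hand_in(): hands the job in, once; it reports no verdict.
Trained networks look in the newest picture that a camera, given by its name, has taken for a name from the list of things; names that differ only in an ending like _2 or _b are one class to them, and where a whole thing is asked for, a point or a joint stands for the part that bears it (a point fixed in the world has none). Each returns a list of dicts, best first, with "score" (0 to 1); they miss things now and then, are a little off and sometimes report something else, mostly with a low value. They report only what shows in the picture. A call takes as long as a camera call.
- outline_of(camera, label): "mask" (400x640 bool, what is visible of it).
- spot_point(camera, label): "centre" ([x, y, z] in m, in world coordinates, good to about 4 mm: a listed point, or the origin of a listed thing).
The state is a dict: "time_s": time; "joint_positions": joint angles; "joint_velocities": joint speeds; "effort": joint torques, N m; "position": TCP position; "tool_rot": TCP orientation; "wrist_force": force on the tool from outside, world axes, zero at the start; "moment": the same for the moment, N m; "opening": finger opening in m.
Only numpy, scipy, OpenCV 4.12 (cv2) and the standard library are available. Lean on these libraries where they do the work, as an engineer would, in place of code of your own. Each camera call takes 0.05 s, during which the arm holds its last target. There are 200 camera calls.

TASK

Slide the red chopping board, with the knife and the half pepper riding on it, across the worktop into the corner of the raised ledge, until its far long edge lies flush along the back ledge and its right-hand end (seen from the robot) is right up against the side ledge. Push it gently with the fingers without lifting it, and keep off the knife and the pepper, which must still be lying on the board at the end. Leave the mug and the oil bottle where they stand, and finish with the hand clear of everything.

Things in the scene. Friction and masses are not known exactly. Their poses are not given: they have to be found in the camera images.
- board: Loose red plastic chopping board flat on the black worktop, 200 mm deep (x) by 300 long (y) by 15 thick; with its load it slides at 4 to 9 N. 16 mm hanging hole in its near left corner. Origin: centre of underside; x to the far long edge (+100 mm), y to the left end (+150 mm), z up. Starts 10 to 80 mm clear of the back ledge, 25 to 110 mm clear of the side ledge, up to 0.25 rad askew to them.
- board_far_left (a point): Corner of the board's underside where the far long edge meets the left end.
- board_far_right (a point): Corner of the board's underside where the far long edge meets the right-hand end: this one goes into the corner of the ledge.
- board_near_right (a point): Corner of the board's underside where the near long edge meets the right-hand end.
- ledge: Fixed L-shaped ledge, 60 mm high, white tiles, oak top. Origin: inside corner, at worktop height; x away from the robot, y left; within 0.06 rad of world axes. Back ledge: face in plane x = 0, y -150 to +800 mm, solid for 160 mm beyond. Side ledge (right): face in plane y = 0, x -420 to 0 mm, solid to y = -150. Small jars and pots on top. Board home: its centre at x -100, y +150 mm, yaw 0 here.
- knife: Loose utility knife lying on its side on the far half of the board, along its length, tip to the left: 230 mm long, 27 wide, 12 thick, black handle, steel blade. Origin: middle of its length, on its underside (the board's top); x points to the tip. Not to be touched.
- pepper: Loose half of a yellow bell pepper, cut face down on the near half of the board: 75 mm long plus a 14 mm green stalk, 68 wide, 35 high; starts at least 10 mm inside the board's near edge. Origin: centre of its cut face, on the board's top; x lengthwise to the stalk. Not to be touched.
- oil_bottle: Green glass oil bottle standing on the worktop in front of the back ledge, left of the board: 64 mm diameter, 230 mm high. Origin: centre of its underside. To be left alone.
- mug: White mug standing on the worktop to the left, nearer the robot than the board: 82 mm diameter, 92 mm high, with a handle on one side. Origin: centre of its underside. To be left alone.

How it is judged:
At the end, for the whole second after the job is handed in: The board lies flat and still on the worktop, both its far corners within 5 mm of the back ledge and both its right-hand corners within 5 mm of the side ledge; the knife and the pepper still lie flat on the board, and the oil bottle and the mug stand within 10 mm of where they stood (x of each of board_far_left, board_far_right in the frame of ledge above -0.005 m and y of each of board_far_right, board_near_right in the frame of ledge below 0.005 m and height (world z) of board below 0.003 m and angle between board's own z axis and vertical below 0.02 rad and linear speed of board below 0.01 m/s and x of knife in the frame of board between -0.1 and 0.1 m and y of knife in the frame of board between -0.15 and 0.15 m and z of knife in the frame of board between 0.011 and 0.019 m and angle between each of knife, pepper's own z axis and vertical below 0.15 rad and x of pepper in the frame of board between -0.1 and 0.1 m and y of pepper in the frame of board between -0.15 and 0.15 m and z of pepper in the frame of board between 0.011 and 0.019 m and distance of each of oil_bottle, mug from where it was at the start of the episode below 0.01 m and angle between each of oil_bottle, mug's own z axis and vertical below 0.1 rad); the robot touches nothing.
It fails at once if the board is lifted off the worktop or tipped up (height (world z) of board above 0.008 m or angle between board's own z axis and vertical above 0.06 rad).
It fails at once if the board is shoved fast (over 0.5 m/s) instead of gently (linear speed of board above 0.5 m/s).
It fails at once if the robot touches the knife (contact force between any of the fingers, the arm and knife above 0.3 N).
It fails at once if the robot touches the pepper (contact force between any of the fingers, the arm and pepper above 0.3 N).
It fails at once if the oil bottle or the mug is shifted or tipped (distance of any of oil_bottle, mug from where it was at the start of the episode above 0.01 m or angle between any of oil_bottle, mug's own z axis and vertical above 0.15 rad).
It also fails if it takes over 72 s, if anything falls off the work surface, if the arm or the gripper's body presses on something with over 40 N, if the wrist force passes 120 N, or if a joint passes its speed limit or range.

## Working session

There is one attempt and no reset: what is moved stays moved. The work goes in short steps, Python scripts to look and compute and a tool call to move; the robot and the scene stay as the last step left them, time stands still between calls to the robot, and variables do not carry over. Pictures are saved under pics/ and viewed, about 8 in all and at most 12, crops included, and the job is handed in when it is done.

Besides the shell and the picture viewer there is one more tool, called after "Request:" as name([rows], argument=value, ...), one row to a line, values as JSON. carry_out: Moves the arm, as the interface text tells. Its arguments: {"type":"object","properties":{"series":{"type":"array","items":{"type":"array"}},"newtons":{"type":"number"}},"required":["series"]}

```bash
ls; mkdir -p pics
cat > h.py <<'E'
import numpy as np, cv2
from scipy.spatial.transform import Rotation as R
from workcell import *
def cal(n):
    c=calibration(n); f=200/np.tan(np.radians(c["fov_y"])/2)
    return f,c["cx"],c["cy"],np.array(c["R"]),np.array(c["t"])
def proj(n,X):
    f,cx,cy,Rm,t=cal(n); p=np.atleast_2d(X)@Rm.T+t
    return np.c_[f*p[:,0]/p[:,2]+cx,f*p[:,1]/p[:,2]+cy]
def back(n,uv,z):
    f,cx,cy,Rm,t=cal(n); uv=np.atleast_2d(uv).astype(float)
    d=np.c_[(uv[:,0]-cx)/f,(uv[:,1]-cy)/f,np.ones(len(uv))]@Rm
    o=-Rm.T@t
    return o+d*((z-o[2])/d[:,2])[:,None]
E
python3 - <<'E'
from h import *
np.set_printoptions(precision=4,suppress=True)
s=read_state(); print(s)
for n in("scene","top"):
    cv2.imwrite(f"pics/{n}0.png",get_image(n)); f,cx,cy,Rm,t=cal(n); print(n,-Rm.T@t,f)
for n in ("top","scene"):
  for l in ("board","board_far_left","board_far_right","board_near_right","ledge","knife","pepper","oil_bottle","mug"):
    print(n,l,[(np.round(r["centre"],4),round(r["score"],2)) for r in spot_point(n,l)[:2]])
E
```

```text
pics
{'time_s': 0.0, 'joint_positions': array([-1.221 ,  0.0875,  0.1752,  1.6598,  0.    ,  1.5708]), 'joint_velocities': array([-0.0006, -0.    ,  0.0013, -0.0008,  0.0001,  0.0007]), 'effort': array([ -0.0008, -52.038 ,  46.4811,   0.0159,  -0.    ,  -0.    ]), 'position': array([ 0.1884, -0.5165,  0.2306]), 'tool_rot': array([-3.0924, -0.5464,  0.0003]), 'wrist_force': array([-0.6258, -0.1454,  1.3621]), 'moment': array([ 0.0064,  0.0248, -0.0269]), 'opening': 0.0854677297015542}
scene [1.1056 0.5747 0.7844] 384.33712242699073
top [0.3802 0.1035 1.181 ] 449.6945051617053
top board [(array([0.5505, 0.0083, 0.0023]), 0.79)]
top board_far_left [(array([ 0.6679,  0.146 , -0.0016]), 0.68), (array([0.5157, 0.0069, 0.0163]), 0.22)]
top board_far_right [(array([0.6083, 0.0069, 0.0139]), 0.21)]
top board_near_right [(array([ 0.4367, -0.1214, -0.0047]), 0.94)]
top ledge [(array([ 0.7242, -0.1997, -0.0035]), 0.65)]
top knife [(array([0.6092, 0.0083, 0.0164]), 0.95)]
top pepper [(array([0.5189, 0.0078, 0.02  ]), 0.98)]
top oil_bottle [(array([0.6543, 0.4408, 0.0011]), 0.87)]
top mug [(array([0.4445, 0.3531, 0.0003]), 0.58)]
scene board [(array([0.55  , 0.0155, 0.0002]), 0.91)]
scene board_far_left [(array([ 0.6607,  0.1498, -0.003 ]), 0.88)]
scene board_far_right [(array([ 0.6359, -0.1492,  0.0003]), 0.91)]
scene board_near_right [(array([ 0.4314, -0.1222,  0.0009]), 0.9)]
scene ledge [(array([ 0.7242, -0.1988,  0.0021]), 0.88)]
scene knife [(array([0.6071, 0.0091, 0.0134]), 0.8)]
scene pepper [(array([0.5148, 0.0048, 0.015 ]), 0.56)]
scene oil_bottle [(array([ 0.651 ,  0.4436, -0.    ]), 0.85), (array([ 0.723 , -0.202 ,  0.0003]), 0.18)]
scene mug [(array([0.4472, 0.3561, 0.0006]), 0.67)]
```

View pics/top0.png

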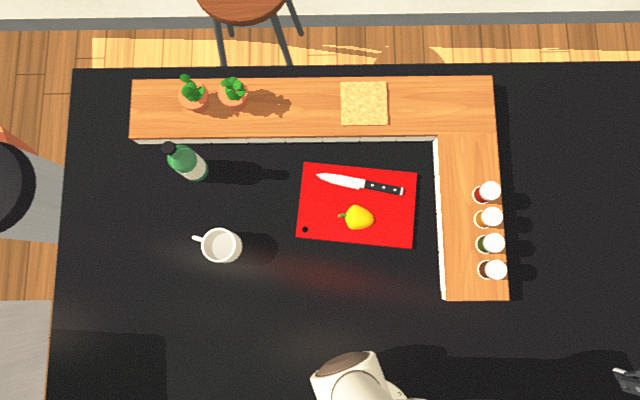

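View pics/scene0.png

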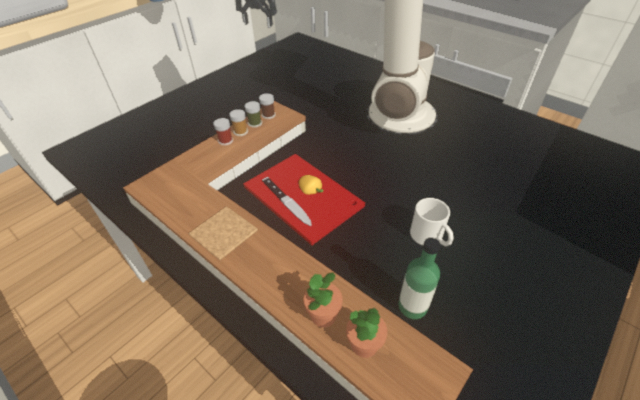

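The top view shows the board (about 297–417, 163–248) askew, short of the back ledge (tile foot near row 143) and the side ledge (near column 437). Bottle (185,160) and mug (221,245) are well to the left. Next I'll measure the ledge faces and board edges precisely.

```bash
cat > meas.py <<'E'
from h import *
np.set_printoptions(precision=4,suppress=True)
def board(n="top",z=0.015):
    im=get_image(n); hsv=cv2.cvtColor(im,cv2.COLOR_BGR2HSV)
    m=(((hsv[...,0]<8)|(hsv[...,0]>172))&(hsv[...,1]>150)&(hsv[...,2]>90)).astype(np.uint8)
    k,lab,st,_=cv2.connectedComponentsWithStats(m); i=1+np.argmax(st[1:,4])
    c=max(cv2.findContours((lab==i).astype(np.uint8),0,1)[0],key=cv2.contourArea)[:,0]
    W=back(n,cv2.convexHull(c)[:,0],z)[:,:2]
    r=cv2.minAreaRect((W*1000).astype(np.float32))
    return im,cv2.boxPoints(r)/1000,r
E
python3 - <<'E'
from meas import *
im,b,r=board(); print("board",b,r)
g=im.astype(float).mean(2)
# foot of tiles: dark->bright scanning
p=[]
for u in range(230,420,5):
    col=g[120:160,u]; v=120+np.argmin(np.diff(col)); p.append((u,v+.5))
W=back("top",p,0)[:,:2]; A=np.polyfit(W[:,1],W[:,0],1); print("back foot x=",A,"res",np.abs(np.polyval(A,W[:,1])-W[:,0]).max())
q=[]
for v in range(165,295,5):
    row=g[v,418:455]; u=418+np.argmax(np.diff(row)); q.append((u+.5,v))
W=back("top",q,0)[:,:2]; B=np.polyfit(W[:,0],W[:,1],1); print("side foot y=",B,"res",np.abs(np.polyval(B,W[:,0])-W[:,1]).max())
y=np.linalg.solve([[1,-A[0]],[-B[0],1]],[A[1],B[1]]); print("corner",y)
E
```

```text
board [[ 0.4325 -0.1272]
 [ 0.6346 -0.1503]
 [ 0.6692  0.1515]
 [ 0.4671  0.1746]] ((550.8536376953125, 12.153030395507812), (303.79620361328125, 203.47836303710938), 83.464111328125)
back foot x= [0.0018 0.7263] res 0.0017432534386752074
side foot y= [-0.002  -0.1971] res 0.0014308630450746984
corner [ 0.726  -0.1985]
```

```bash
cat > to.py <<'E'
from h import *
def to(*targets):
    s=read_state(); R0=R.from_rotvec(s["tool_rot"]); p=np.array(s["position"])
    print("t",round(s["time_s"],2),"pos",np.round(p,4),"xaxis",np.round(R0.as_matrix()[:,0],3),"F",np.round(s["wrist_force"],1),"q",np.round(s["joint_positions"],2))
    for x,y,z,yaw in targets:
        T=R.from_euler("z",yaw)*R.from_rotvec([np.pi,0,0])
        print((x,y,z,yaw),np.round(R0.inv().apply(np.array([x,y,z])-p),4),np.round((R0.inv()*T).as_rotvec(),4))
E
python3 -c "
from to import *
to((.37,.01,.23,0),(.37,.01,.06,0),(.37,.01,.0,0))"
```

```text
t 1.05 pos [ 0.1885 -0.5167  0.2313] xaxis [0.939 0.343 0.   ] F [-0.2  0.1  0.3] q [-1.22  0.09  0.18  1.66  0.    1.57]
(0.37, 0.01, 0.23, 0) [ 0.351  -0.4326  0.0013] [-0.     -0.      0.3498]
(0.37, 0.01, 0.06, 0) [ 0.351  -0.4326  0.1713] [-0.     -0.      0.3498]
(0.37, 0.01, 0.0, 0) [ 0.351  -0.4326  0.2313] [-0.     -0.      0.3498]
```

Request:
carry_out([
  [0.085,[0.035,-0.043,0],[0,0,0.035]],
  [0.085,[0.07,-0.086,0],[0,0,0.07]],
  [0.085,[0.105,-0.13,0],[0,0,0.105]],
  [0.085,[0.14,-0.173,0],[0,0,0.14]],
  [0.085,[0.175,-0.216,0],[0,0,0.175]],
  [0.085,[0.21,-0.26,0],[0,0,0.21]],
  [0.085,[0.245,-0.303,0],[0,0,0.245]],
  [0.085,[0.281,-0.346,0],[0,0,0.28]],
  [0.085,[0.316,-0.389,0],[0,0,0.315]],
  [0.085,[0.351,-0.4326,0],[0,0,0.35]],
  [0.085,[0.351,-0.4326,0],[0,0,0.35]],
  [0.085,[0.351,-0.4326,0],[0,0,0.35]],
  [0.085,[0.351,-0.4326,0.03],[0,0,0.35]],
  [0.085,[0.351,-0.4326,0.06],[0,0,0.35]],
  [0.085,[0.351,-0.4326,0.09],[0,0,0.35]],
  [0.085,[0.351,-0.4326,0.12],[0,0,0.35]],
  [0.085,[0.351,-0.4326,0.15],[0,0,0.35]],
  [0.085,[0.351,-0.4326,0.17],[0,0,0.35]],
  [0.085,[0.351,-0.4326,0.17],[0,0,0.35]],
  [0.085,[0.351,-0.4326,0.17],[0,0,0.35]],
])

```text
time_s: 2.72
position: [0.3695, 0.0035, 0.0613]
tool_rot: [-3.137, -0.01, 0.002]
wrist_force: [-0.7, -0.2, 0.7]
opening: 0.0847
```

```bash
python3 -c "
from to import *
cv2.imwrite('pics/top1.png',cv2.resize(get_image('top')[150:390,220:480],None,fx=2.3,fy=2.3))
to((.37,.01,.0,0),(.37,.01,-.008,0),(.515,.01,-.008,0))"
```

```text
t 2.77 pos [0.3703 0.0034 0.0624] xaxis [1.    0.006 0.001] F [ 0.3  0.4 -0.3] q [ 0.01 -0.36 -0.54  1.38  0.    3.14]
(0.37, 0.01, 0.0, 0) [-0.0004 -0.0063  0.0625] [-0.0049 -0.0008  0.0065]
(0.37, 0.01, -0.008, 0) [-0.0004 -0.0062  0.0705] [-0.0049 -0.0008  0.0065]
(0.515, 0.01, -0.008, 0) [ 0.1446 -0.0053  0.0706] [-0.0049 -0.0008  0.0065]
```

Request:
carry_out([
  [0.085,[0,0.002,0.01],[0,0,0.005]],
  [0.085,[0,0.003,0.02],[0,0,0.005]],
  [0.085,[0,0.003,0.03],[0,0,0.005]],
  [0.085,[0,0.003,0.04],[0,0,0.005]],
  [0.085,[0,0.003,0.05],[0,0,0.005]],
  [0.085,[0,0.003,0.058],[0,0,0.005]],
  [0.085,[0,0.003,0.064],[0,0,0.005]],
  [0.085,[0,0.003,0.069],[0,0,0.005]],
  [0.085,[0,0.003,0.069],[0,0,0.005]],
  [0.085,[0,0.003,0.069],[0,0,0.005]],
])

```text
time_s: 3.6
position: [0.37, 0.0008, -0.0078]
tool_rot: [-3.137, -0.003, 0.0]
wrist_force: [0.1, 0.3, -0.2]
opening: 0.0851
```

```bash
python3 -c "
from to import *
a=get_image('scene');cv2.imwrite('pics/scene1.png',cv2.resize(a[70:270,230:490],None,fx=3,fy=3))
to((.425,.0,-.008,0),(.515,.0,-.008,0))"
```

```text
t 3.65 pos [ 0.3702  0.0008 -0.0075] xaxis [1.    0.002 0.   ] F [ 0.4 -0.7  0. ] q [-0.   -0.32 -0.65  1.23  0.    3.14]
(0.425, 0.0, -0.008, 0) [0.0548 0.0009 0.0005] [-0.0049 -0.0002  0.0016]
(0.515, 0.0, -0.008, 0) [0.1448 0.0011 0.0005] [-0.0049 -0.0002  0.0016]
```

View pics/scene1.png

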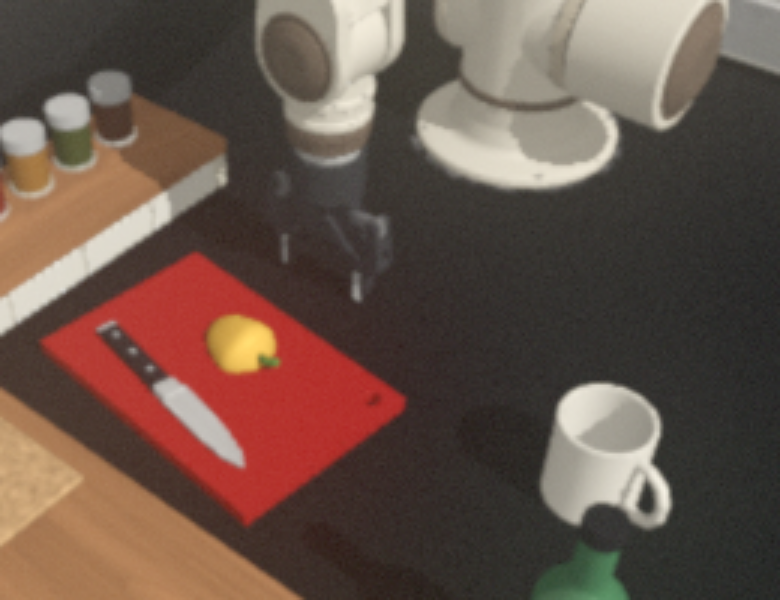

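The fingers (crop 285,260 and 357,295) are down just short of the near edge, not touching anything. I'll push forward slowly.

Request:
carry_out([
  [0.085,[0.01,0,0],[0,0,0]],
  [0.085,[0.02,0,0],[0,0,0]],
  [0.085,[0.03,0,0],[0,0,0]],
  [0.085,[0.04,0,0],[0,0,0]],
  [0.085,[0.044,0,0],[0,0,0]],
  [0.085,[0.048,0,0],[0,0,0]],
  [0.085,[0.052,0,0],[0,0,0]],
  [0.085,[0.056,0,0],[0,0,0]],
  [0.085,[0.06,0,0],[0,0,0]],
  [0.085,[0.064,0,0],[0,0,0]],
  [0.085,[0.068,0,0],[0,0,0]],
  [0.085,[0.072,0,0],[0,0,0]],
  [0.085,[0.076,0,0],[0,0,0]],
  [0.085,[0.08,0,0],[0,0,0]],
  [0.085,[0.084,0,0],[0,0,0]],
  [0.085,[0.088,0,0],[0,0,0]],
  [0.085,[0.092,0,0],[0,0,0]],
  [0.085,[0.096,0,0],[0,0,0]],
  [0.085,[0.1,0,0],[0,0,0]],
  [0.085,[0.1,0,0],[0,0,0]],
])

```text
time_s: 5.32
position: [0.4696, 0.0006, -0.008]
tool_rot: [-3.138, -0.001, 0.003]
wrist_force: [-3.6, -0.9, 1.2]
opening: 0.0847
```

```bash
python3 -c "
from to import *
from meas import board
a=get_image('scene');cv2.imwrite('pics/scene2.png',cv2.resize(a[70:270,230:490],None,fx=3,fy=3))
a,b,r=board();print(b,r);cv2.imwrite('pics/top2.png',cv2.resize(a[100:300,200:500],None,fx=2.6,fy=2.6))
to((.515,.0,-.008,0))"
```

```text
[[ 0.4814 -0.1282]
 [ 0.6818 -0.1311]
 [ 0.686   0.1721]
 [ 0.4856  0.1749]] ((583.6959228515625, 21.936065673828125), (303.18408203125, 200.4317169189453), 89.19304656982422)
t 5.42 pos [ 0.4696  0.0007 -0.008 ] xaxis [ 1.     0.001 -0.001] F [-3.9 -2.4  1.3] q [-0.   -0.06 -0.44  1.19  0.    3.14]
(0.515, 0.0, -0.008, 0) [ 0.0454  0.0007 -0.    ] [-0.0043  0.0013  0.0012]
```

View pics/scene2.png

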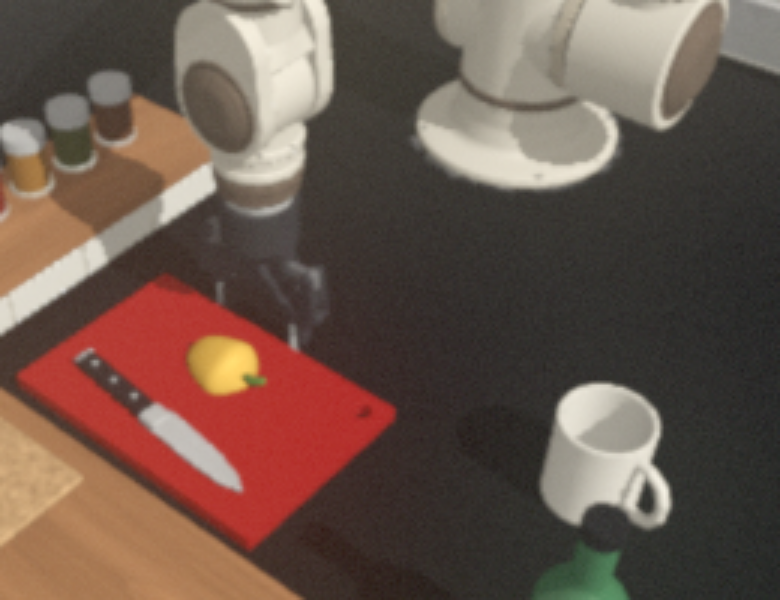

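Request:
carry_out([
  [0.085,[0.003,0,0],[0,0,0]],
  [0.085,[0.006,0,0],[0,0,0]],
  [0.085,[0.01,0,0],[0,0,0]],
  [0.085,[0.014,0,0],[0,0,0]],
  [0.085,[0.018,0,0],[0,0,0]],
  [0.085,[0.022,0,0],[0,0,0]],
  [0.085,[0.026,0,0],[0,0,0]],
  [0.085,[0.03,0,0],[0,0,0]],
  [0.085,[0.034,0,0],[0,0,0]],
  [0.085,[0.034,0,0],[0,0,0]],
  [0.085,[0.024,0,0],[0,0,0]],
  [0.085,[0.004,0,0],[0,0,0]],
  [0.085,[-0.02,0,0],[0,0,0]],
  [0.085,[-0.05,0,0],[0,0,0]],
  [0.085,[-0.05,0,0],[0,0,0]],
  [0.085,[-0.05,0,-0.03],[0,0,0]],
  [0.085,[-0.05,0,-0.06],[0,0,0]],
  [0.085,[-0.05,0,-0.09],[0,0,0]],
  [0.085,[-0.05,0,-0.12],[0,0,0]],
  [0.085,[-0.05,0,-0.12],[0,0,0]],
])

```text
time_s: 7.08
position: [0.4224, 0.0003, 0.1181]
tool_rot: [-3.137, -0.003, -0.014]
wrist_force: [0.9, -0.4, 0.3]
opening: 0.0849
```

```bash
python3 -c "
from to import *
from meas import board
a,b,r=board();print(b,r)
to((b[:,0].mean(),.225,.11,1.571),(b[:,0].mean(),.225,-.008,1.571))"
```

```text
[[ 0.5136  0.176 ]
 [ 0.5142 -0.1274]
 [ 0.7169 -0.127 ]
 [ 0.7163  0.1764]] ((615.2631225585938, 24.484458923339844), (202.75782775878906, 303.3709411621094), 0.11322798579931259)
t 7.13 pos [0.4217 0.0004 0.1154] xaxis [1.    0.002 0.006] F [-1.1 -0.2 -1.1] q [-0.   -0.24 -0.36  1.45  0.01  3.14]
(np.float32(0.6152631), 0.225, 0.11, 1.571) [ 0.1939 -0.2243  0.0078] [ 0.0011 -0.009  -1.5693]
(np.float32(0.6152631), 0.225, -0.008, 1.571) [ 0.1931 -0.2237  0.1258] [ 0.0011 -0.009  -1.5693]
```

Request:
carry_out([
  [0.085,[0.015,-0.017,0],[0,0,-0.11]],
  [0.085,[0.03,-0.034,0],[0,0,-0.22]],
  [0.085,[0.045,-0.05,0],[0,0,-0.33]],
  [0.085,[0.06,-0.068,0],[0,0,-0.44]],
  [0.085,[0.075,-0.085,0],[0,0,-0.55]],
  [0.085,[0.09,-0.102,0],[0,0,-0.66]],
  [0.085,[0.104,-0.12,0],[0,0,-0.77]],
  [0.085,[0.119,-0.137,0],[0,0,-0.88]],
  [0.085,[0.134,-0.154,0],[0,0,-0.99]],
  [0.085,[0.149,-0.172,0],[0,0,-1.1]],
  [0.085,[0.164,-0.19,0],[0,0,-1.21]],
  [0.085,[0.179,-0.207,0],[0,0,-1.32]],
  [0.085,[0.193,-0.224,0],[0,0,-1.43]],
  [0.085,[0.193,-0.224,0],[0,0,-1.5]],
  [0.085,[0.193,-0.224,0],[0,0,-1.57]],
  [0.085,[0.193,-0.224,0],[0,0,-1.57]],
  [0.085,[0.193,-0.224,0.03],[0,0,-1.57]],
  [0.085,[0.193,-0.224,0.06],[0,0,-1.57]],
  [0.085,[0.193,-0.224,0.06],[0,0,-1.57]],
  [0.085,[0.193,-0.224,0.06],[0,0,-1.57]],
])

```text
time_s: 8.8
position: [0.6112, 0.2242, 0.0517]
tool_rot: [-2.219, -2.217, 0.0]
wrist_force: [-0.8, -0.6, 1.6]
opening: 0.085
```

```bash
python3 -c "
from to import *
a=get_image('top');cv2.imwrite('pics/top3.png',cv2.resize(a[90:300,140:460],None,fx=2.5,fy=2.5))
to((.615,.225,-.008,1.571),(.615,.12,-.008,1.571))"
```

```text
t 8.85 pos [0.6124 0.2247 0.0538] xaxis [0.001 1.    0.005] F [0.4 0.2 0.5] q [0.35 0.33 0.12 1.36 0.   1.92]
(0.615, 0.225, -0.008, 1.571) [0.0001 0.0027 0.0618] [-0.0006 -0.0047 -0.0008]
(0.615, 0.12, -0.008, 1.571) [-0.1049  0.0027  0.0613] [-0.0006 -0.0047 -0.0008]
```

View pics/top3.png

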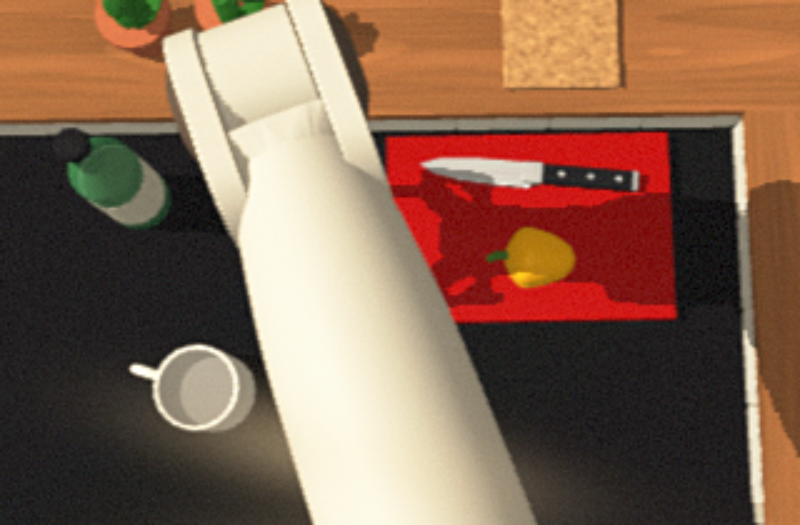

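The board is square to the ledge with about 9 mm to the back. The hand is poised left of it, well clear of bottle (115,180) and mug (200,390). I'll lower and push right.

Request:
carry_out([
  [0.085,[0,0,0.012],[0,0,0]],
  [0.085,[0,0,0.025],[0,0,0]],
  [0.085,[0,0,0.037],[0,0,0]],
  [0.085,[0,0,0.049],[0,0,0]],
  [0.085,[0,0,0.057],[0,0,0]],
  [0.085,[0,0,0.061],[0,0,0]],
  [0.085,[0,0,0.061],[0,0,0]],
  [0.085,[-0.008,0,0.061],[0,0,0]],
  [0.085,[-0.016,0,0.061],[0,0,0]],
  [0.085,[-0.024,0,0.061],[0,0,0]],
  [0.085,[-0.028,0,0.061],[0,0,0]],
  [0.085,[-0.032,0,0.061],[0,0,0]],
  [0.085,[-0.036,0,0.061],[0,0,0]],
  [0.085,[-0.04,0,0.061],[0,0,0]],
  [0.085,[-0.044,0,0.061],[0,0,0]],
  [0.085,[-0.048,0,0.061],[0,0,0]],
  [0.085,[-0.052,0,0.061],[0,0,0]],
  [0.085,[-0.056,0,0.061],[0,0,0]],
  [0.085,[-0.06,0,0.061],[0,0,0]],
  [0.085,[-0.06,0,0.061],[0,0,0]],
])

```text
time_s: 10.52
position: [0.6129, 0.1654, -0.0076]
tool_rot: [-2.217, -2.22, -0.007]
wrist_force: [0.8, 2.0, 1.7]
opening: 0.085
```

```bash
python3 -c "
from to import *
for l in ('board_far_right','board_near_right','pepper','knife','mug','oil_bottle'): print(l,[np.round(r['centre'],4) for r in spot_point('scene',l)[:1]]) if get_image('scene') is not None else 0
from meas import board
a,b,r=board();print(b,r)
to((.615,.12,-.008,1.571))"
```

```text
board_far_right [array([ 7.168e-01, -1.464e-01,  3.000e-04])]
board_near_right [array([ 0.5147, -0.1431, -0.0013])]
pepper [array([ 0.5811, -0.0064,  0.0126])]
knife [array([0.6676, 0.0077, 0.0157])]
mug [array([0.4457, 0.3547, 0.0018])]
oil_bottle [array([0.6537, 0.4421, 0.0012])]
[[ 0.5142  0.0977]
 [ 0.5145 -0.1481]
 [ 0.7168 -0.1479]
 [ 0.7165  0.0979]] ((615.5028686523438, -25.098678588867188), (202.35693359375, 245.8148651123047), 0.07060693949460983)
t 11.17 pos [ 0.6129  0.1654 -0.0077] xaxis [-0.001  1.     0.005] F [0.8 4.  2.2] q [ 0.26  0.32 -0.02  1.23  0.    1.83]
(0.615, 0.12, -0.008, 1.571) [-0.0454  0.0021  0.    ] [ 0.0004 -0.0052  0.0008]
```

Request:
carry_out([
  [0.085,[-0.003,0,0],[0,0,0]],
  [0.085,[-0.006,0,0],[0,0,0]],
  [0.085,[-0.01,0,0],[0,0,0]],
  [0.085,[-0.014,0,0],[0,0,0]],
  [0.085,[-0.018,0,0],[0,0,0]],
  [0.085,[-0.022,0,0],[0,0,0]],
  [0.085,[-0.026,0,0],[0,0,0]],
  [0.085,[-0.03,0,0],[0,0,0]],
  [0.085,[-0.034,0,0],[0,0,0]],
  [0.085,[-0.038,0,0],[0,0,0]],
  [0.085,[-0.041,0,0],[0,0,0]],
  [0.085,[-0.044,0,0],[0,0,0]],
  [0.085,[-0.046,0,0],[0,0,0]],
  [0.085,[-0.047,0,0],[0,0,0]],
  [0.085,[-0.048,0,0],[0,0,0]],
  [0.085,[-0.048,0,0],[0,0,0]],
])

```text
time_s: 12.5
position: [0.6128, 0.1179, -0.0078]
tool_rot: [-2.217, -2.22, -0.008]
wrist_force: [0.3, 6.8, 4.8]
opening: 0.0854
```

```bash
python3 -c "
from to import *
from meas import board
a,b,r=board();print(b,r)
to((.615,.1,-.008,1.571))"
```

```text
[[ 0.5132  0.022 ]
 [ 0.5146 -0.1953]
 [ 0.7172 -0.194 ]
 [ 0.7158  0.0233]] ((615.2181396484375, -86.03041076660156), (202.60658264160156, 217.30221557617188), 0.3726416230201721)
t 12.55 pos [ 0.6128  0.1179 -0.0078] xaxis [-0.001  1.     0.006] F [0.3 6.6 3.7] q [ 0.19  0.3  -0.05  1.23  0.01  1.76]
(0.615, 0.1, -0.008, 1.571) [-0.0179  0.0021  0.0001] [ 0.0003 -0.0064  0.001 ]
```

Request:
carry_out([
  [0.085,[-0.001,0,0],[0,0,0]],
  [0.085,[-0.002,0,0],[0,0,0]],
  [0.085,[-0.003,0,0],[0,0,0]],
  [0.085,[-0.003,0,0],[0,0,0]],
])

```text
time_s: 12.88
position: [0.6128, 0.115, -0.0078]
tool_rot: [-2.217, -2.22, -0.008]
wrist_force: [0.3, 6.9, 3.6]
opening: 0.0852
```

Request:
carry_out([
  [0.085,[-0.001,0,0],[0,0,0]],
  [0.085,[-0.002,0,0],[0,0,0]],
  [0.085,[-0.002,0,0],[0,0,0]],
])

```text
time_s: 13.13
position: [0.6129, 0.1132, -0.0078]
tool_rot: [-2.217, -2.22, -0.008]
wrist_force: [-0.1, 8.8, 4.6]
opening: 0.0849
```

Request:
carry_out([
  [0.085,[-0.001,0,0],[0,0,0]],
  [0.085,[-0.002,0,0],[0,0,0]],
  [0.085,[-0.002,0,0],[0,0,0]],
])

```text
time_s: 13.38
position: [0.6129, 0.1131, -0.0077]
tool_rot: [-2.214, -2.219, -0.012]
wrist_force: [0.7, 17.8, 3.3]
opening: 0.0851
```

```bash
python3 -c "
from to import *
from meas import board
a,b,r=board();print(b,r)
to((.615,.1,-.008,1.571))"
```

```text
[[ 0.5141  0.0145]
 [ 0.5146 -0.1979]
 [ 0.7169 -0.1974]
 [ 0.7164  0.015 ]] ((615.4976806640625, -91.42542266845703), (202.32150268554688, 212.40135192871094), 0.14973802864551544)
t 13.43 pos [ 0.6129  0.1131 -0.0077] xaxis [-0.002  1.     0.01 ] F [ 0.4 18.2  1.9] q [ 0.18  0.29 -0.05  1.23  0.01  1.75]
(0.615, 0.1, -0.008, 1.571) [-0.0131  0.0021  0.0001] [ 0.0005 -0.0104  0.0022]
```

The board is against the side ledge: the force jumped to 18 N with no further motion. I'll retract, go round to the near edge and close the last ~9 mm.

Request:
carry_out([
  [0.085,[0.005,0,0],[0,0,0]],
  [0.085,[0.02,0,0],[0,0,0]],
  [0.085,[0.045,0,0],[0,0,0]],
  [0.085,[0.05,0,0],[0,0,0]],
  [0.085,[0.05,0,-0.03],[0,0,0]],
  [0.085,[0.05,0,-0.06],[0,0,0]],
  [0.085,[0.05,0,-0.09],[0,0,0]],
  [0.085,[0.05,0,-0.12],[0,0,0]],
  [0.085,[0.05,0,-0.12],[0,0,0]],
  [0.085,[0.05,0,-0.12],[0,0,0]],
])

```text
time_s: 14.27
position: [0.6135, 0.1598, 0.1138]
tool_rot: [-2.22, -2.221, -0.009]
wrist_force: [0.4, -0.5, -0.5]
opening: 0.0852
```

```bash
python3 -c "
from to import *
to((.45,-.05,.11,0),(.45,-.05,-.008,0))"
```

```text
t 14.27 pos [0.6135 0.1598 0.1138] xaxis [-0.001  1.     0.005] F [ 0.4 -0.5 -0.5] q [0.25 0.27 0.16 1.46 0.   1.82]
(0.45, -0.05, 0.11, 0) [-0.2097 -0.1637  0.0023] [-0.0017 -0.0061  1.5715]
(0.45, -0.05, -0.008, 0) [-0.2103 -0.164   0.1203] [-0.0017 -0.0061  1.5715]
```

Request:
carry_out([
  [0.085,[-0.016,-0.013,0],[0,0,0.11]],
  [0.085,[-0.032,-0.025,0],[0,0,0.22]],
  [0.085,[-0.048,-0.038,0],[0,0,0.33]],
  [0.085,[-0.065,-0.05,0],[0,0,0.44]],
  [0.085,[-0.081,-0.063,0],[0,0,0.55]],
  [0.085,[-0.097,-0.076,0],[0,0,0.66]],
  [0.085,[-0.113,-0.088,0],[0,0,0.77]],
  [0.085,[-0.13,-0.1,0],[0,0,0.88]],
  [0.085,[-0.146,-0.114,0],[0,0,0.99]],
  [0.085,[-0.162,-0.126,0],[0,0,1.1]],
  [0.085,[-0.178,-0.139,0],[0,0,1.21]],
  [0.085,[-0.194,-0.151,0],[0,0,1.32]],
  [0.085,[-0.21,-0.164,0],[0,0,1.43]],
  [0.085,[-0.21,-0.164,0],[0,0,1.5]],
  [0.085,[-0.21,-0.164,0],[0,0,1.57]],
  [0.085,[-0.21,-0.164,0],[0,0,1.57]],
  [0.085,[-0.21,-0.164,0.03],[0,0,1.57]],
  [0.085,[-0.21,-0.164,0.06],[0,0,1.57]],
  [0.085,[-0.21,-0.164,0.06],[0,0,1.57]],
  [0.085,[-0.21,-0.164,0.06],[0,0,1.57]],
])

```text
time_s: 15.93
position: [0.4474, -0.0499, 0.0495]
tool_rot: [-3.136, -0.005, 0.007]
wrist_force: [-0.1, 0.2, 0.5]
opening: 0.0847
```

```bash
python3 -c "
from to import *
from meas import board
a,b,r=board();print(b,r);cv2.imwrite('pics/top4.png',cv2.resize(a[90:300,140:460],None,fx=2.5,fy=2.5))
to((.45,-.05,-.008,0),(.515,-.05,-.008,0))"
```

```text
[[ 0.5138  0.1031]
 [ 0.5141 -0.1977]
 [ 0.7169 -0.1975]
 [ 0.7166  0.1033]] ((615.3343505859375, -47.19615173339844), (202.81561279296875, 300.8188171386719), 0.06101909652352333)
t 15.98 pos [ 0.4485 -0.0501  0.0512] xaxis [ 1.     0.003 -0.001] F [-0.9  0.1  0. ] q [-0.11 -0.14 -0.4   1.32  0.    3.02]
(0.45, -0.05, -0.008, 0) [0.0016 0.0002 0.0592] [-0.0049  0.0015  0.003 ]
(0.515, -0.05, -0.008, 0) [0.0666 0.0004 0.0591] [-0.0049  0.0015  0.003 ]
```

View pics/top4.png

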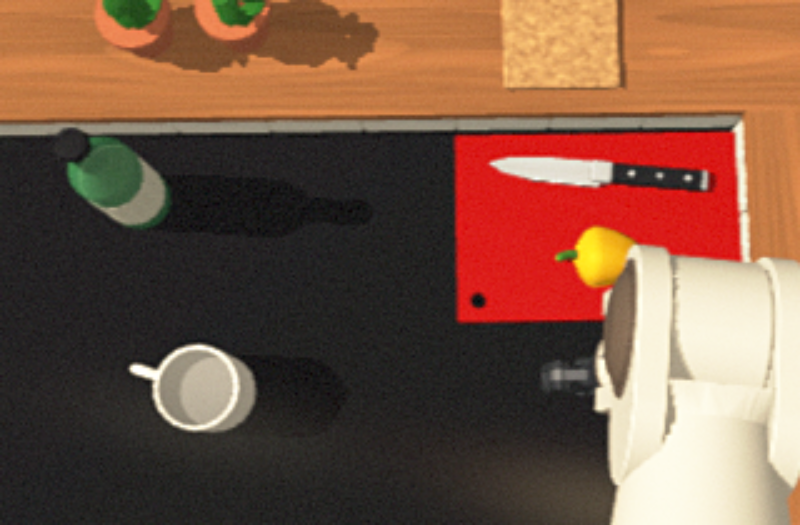

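The board's right end touches the side ledge, about 8–9 mm remain at the back, and knife and pepper are in place. Lowering and pushing forward.

Request:
carry_out([
  [0.085,[0,0,0.012],[0,0,0]],
  [0.085,[0,0,0.024],[0,0,0]],
  [0.085,[0,0,0.036],[0,0,0]],
  [0.085,[0,0,0.048],[0,0,0]],
  [0.085,[0,0,0.055],[0,0,0]],
  [0.085,[0,0,0.059],[0,0,0]],
  [0.085,[0,0,0.059],[0,0,0]],
  [0.085,[0.01,0,0.059],[0,0,0]],
  [0.085,[0.02,0,0.059],[0,0,0]],
  [0.085,[0.03,0,0.059],[0,0,0]],
  [0.085,[0.04,0,0.059],[0,0,0]],
  [0.085,[0.045,0,0.059],[0,0,0]],
  [0.085,[0.049,0,0.059],[0,0,0]],
  [0.085,[0.052,0,0.059],[0,0,0]],
  [0.085,[0.055,0,0.059],[0,0,0]],
  [0.085,[0.057,0,0.059],[0,0,0]],
  [0.085,[0.058,0,0.059],[0,0,0]],
  [0.085,[0.058,0,0.059],[0,0,0]],
])

```text
time_s: 17.48
position: [0.5054, -0.0498, -0.0082]
tool_rot: [-3.137, -0.002, 0.005]
wrist_force: [-7.9, 0.8, 5.2]
opening: 0.0851
```

Request:
carry_out([
  [0.085,[0.001,0,0],[0,0,0]],
  [0.085,[0.002,0,0],[0,0,0]],
  [0.085,[0.002,0,0],[0,0,0]],
])

```text
time_s: 17.73
position: [0.5073, -0.0498, -0.0082]
tool_rot: [-3.137, -0.002, 0.005]
wrist_force: [-7.8, -0.3, 4.7]
opening: 0.0848
```

Request:
carry_out([
  [0.085,[0.001,0,0],[0,0,0]],
  [0.085,[0.002,0,0],[0,0,0]],
  [0.085,[0.002,0,0],[0,0,0]],
])

```text
time_s: 17.98
position: [0.5093, -0.0498, -0.0082]
tool_rot: [-3.137, -0.002, 0.005]
wrist_force: [-7.8, -0.5, 5.6]
opening: 0.0853
```

Request:
carry_out([
  [0.085,[0.001,0,0],[0,0,0]],
  [0.085,[0.002,0,0],[0,0,0]],
  [0.085,[0.002,0,0],[0,0,0]],
])

```text
time_s: 18.23
position: [0.5113, -0.0498, -0.0082]
tool_rot: [-3.137, -0.002, 0.005]
wrist_force: [-7.7, -0.7, 5.0]
opening: 0.0849
```

Request:
carry_out([
  [0.085,[0.001,0,0],[0,0,0]],
  [0.085,[0.002,0,0],[0,0,0]],
  [0.085,[0.002,0,0],[0,0,0]],
])

```text
time_s: 18.48
position: [0.5126, -0.0498, -0.0082]
tool_rot: [-3.137, -0.002, 0.007]
wrist_force: [-11.4, 0.3, 8.3]
opening: 0.0852
```

Request:
carry_out([
  [0.085,[0.001,0,0],[0,0,0]],
  [0.085,[0.002,0,0],[0,0,0]],
  [0.085,[0.002,0,0],[0,0,0]],
])

```text
time_s: 18.73
position: [0.5127, -0.0497, -0.0083]
tool_rot: [-3.136, -0.002, 0.013]
wrist_force: [-22.4, 0.8, 16.1]
opening: 0.0849
```

Request:
carry_out([
  [0.085,[-0.003,0,0],[0,0,0]],
  [0.085,[-0.01,0,0],[0,0,0]],
  [0.085,[-0.03,0,0],[0,0,0]],
  [0.085,[-0.06,0,0],[0,0,0]],
  [0.085,[-0.09,0,-0.01],[0,0,0]],
  [0.085,[-0.12,0,-0.04],[0,0,0]],
  [0.085,[-0.13,0,-0.07],[0,0,0]],
  [0.085,[-0.13,0,-0.1],[0,0,0]],
  [0.085,[-0.13,0,-0.13],[0,0,0]],
  [0.085,[-0.13,0,-0.15],[0,0,0]],
  [0.085,[-0.13,0,-0.15],[0,0,0]],
  [0.085,[-0.13,0,-0.15],[0,0,0]],
])

```text
time_s: 19.73
position: [0.3874, -0.0509, 0.1429]
tool_rot: [-3.137, -0.003, -0.004]
wrist_force: [-0.7, -0.3, -1.2]
opening: 0.0849
```

```bash
python3 -c "
from to import *
from meas import board
a,b,r=board();print(b,r);cv2.imwrite('pics/top5.png',cv2.resize(a[90:300,200:460],None,fx=2.8,fy=2.8))
s=get_image('scene');cv2.imwrite('pics/scene5.png',cv2.resize(s[110:280,170:470],None,fx=2.6,fy=2.6))
for n in('top','scene'):
  for l in ('board','board_far_left','board_far_right','board_near_right','ledge','pepper','knife','mug','oil_bottle'): print(n,l,[np.round(r['centre'],4) for r in spot_point(n,l)[:1]])
to()"
```

```text
[[ 0.5227  0.1033]
 [ 0.5228 -0.1975]
 [ 0.7244 -0.1974]
 [ 0.7243  0.1034]] ((623.553955078125, -47.04624938964844), (201.6210174560547, 300.7970275878906), 0.020290113985538483)
top board [array([ 0.6249, -0.0492,  0.0015])]
top board_far_left []
top board_far_right [array([ 0.7273, -0.1973,  0.0003])]
top board_near_right [array([ 0.5262, -0.193 , -0.0067])]
top ledge [array([ 0.7248, -0.1992, -0.0043])]
top pepper [array([ 0.5941, -0.0606,  0.0169])]
top knife [array([ 0.6828, -0.0482,  0.0146])]
top mug [array([0.4459, 0.3529, 0.0031])]
top oil_bottle [array([0.6544, 0.4408, 0.0021])]
scene board [array([ 0.6251, -0.0502,  0.0012])]
scene board_far_left [array([ 0.7216,  0.1024, -0.0034])]
scene board_far_right [array([ 0.7256, -0.1989, -0.0027])]
scene board_near_right [array([ 0.5247, -0.1953, -0.0009])]
scene ledge [array([ 0.7232, -0.198 ,  0.0001])]
scene pepper [array([ 0.5881, -0.0596,  0.0145])]
scene knife [array([ 0.6791, -0.0472,  0.0131])]
scene mug [array([0.4451, 0.3582, 0.0004])]
scene oil_bottle [array([0.651 , 0.4411, 0.0005])]
t 20.73 pos [ 0.3869 -0.0508  0.142 ] xaxis [ 1.     0.002 -0.   ] F [-0.3  0.1 -0.4] q [-0.13 -0.31 -0.36  1.52  0.    3.01]
```

View pics/top5.png

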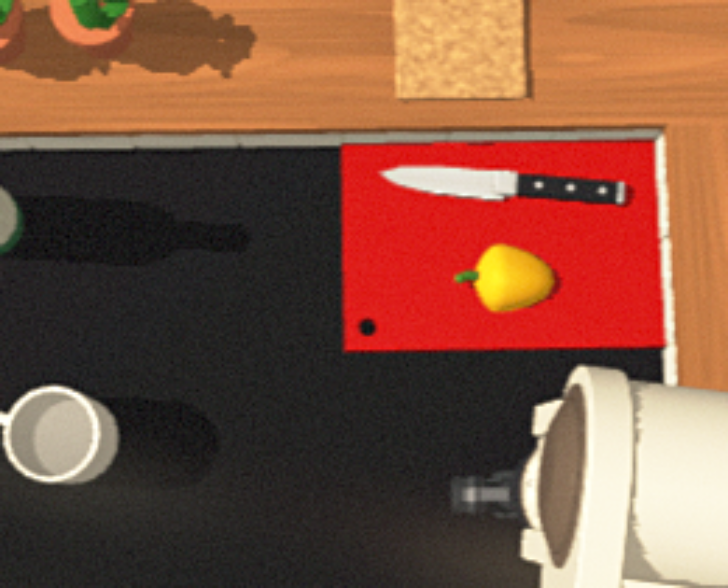

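View pics/scene5.png

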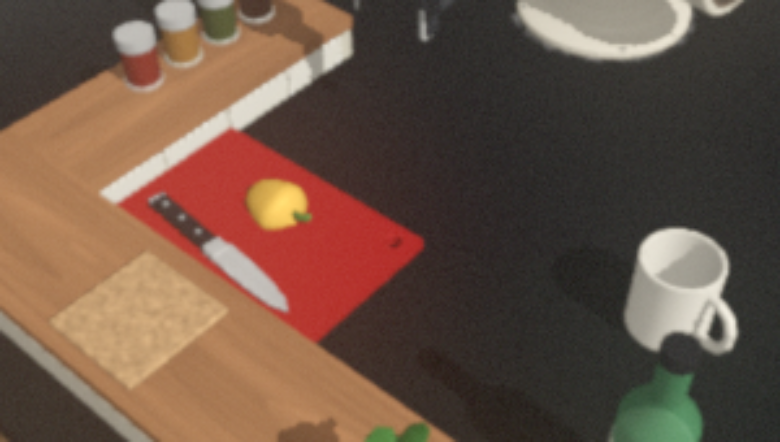

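Both edges look flush, with no dark gap along the back (crop row 143) or the side (column 660). Knife and pepper are on the board, and the hand is clear.

```bash
python3 -c "
from workcell import *
print(hand_in())"
```

```text
the job is handed in; nothing more can be done
None
```

The board is in the corner of the ledge, and I handed the job in at about 21 s of the 72 s allowed. I pushed it with the two open fingers: forward on the near edge to square it up, right on the left end to the side ledge, then forward on the near edge to the back ledge. The two pushes against the ledges each ended in a clear force rise with no further motion, 18 N at the side and 22 N at the back.

**Position:** The last top view gave a board yaw of about 0. The far edge was at x 0.724 against the back ledge at 0.725, and the right end at y -0.1975 against the side ledge at -0.199. Neither picture shows a gap.

**Everything else:** The knife and the pepper lie on the board. The mug and the bottle stand within about 4 mm of where they were first measured, which is the measuring error. The hand is clear.

**Checks that disagreed:** In the final top view the network did not find `board_far_left`, though the scene view put it at x 0.722. The top view also put `board_near_right` at y -0.193 (6 mm from the side ledge) and the scene view put it at -0.195. I went by the edge fit and the contact force rather than these single points, since the networks are only good to about 4 mm. `hand_in` gave no verdict.

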